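# Set the telescoping light boom over the mounted specimen

### The job

The light stand has a row of three seats, and one of the three pucks in them carries a small upright specimen block. Press the boom's lock button fully down to release it, then draw the boom out by its round upright grip until the pointer stands at the long scale mark opposite that specimen, so that the light nozzle is over it. A spring pulls the boom back, so finish while still holding the grip still at that mark; do not disturb the pucks or the other things on the bench.

Things in the scene. Friction and masses are not known exactly. Their poses are not given: they have to be found in the camera images.
- stand: The light stand, fixed to the bench. Grey base plate 170 (x) by 380 (y) by 12 mm; origin at the centre of the plate's underside, z up, +y the way the boom extends. A white square outer tube 42 mm wide lies along y at x=-35 mm, from y=-170 to -5 mm, its top at z=106 mm; the boom slides out of its +y end.
- scale (a point): Point on the stand's white scale strip (24 mm wide, top at z=70 mm), where the pointer stands at boom travel 0: in the stand's frame x=5, y=15, z=70 mm. Black ticks each 5 mm along +y; the three long marks are at 45, 80 and 115 mm of travel (y=60, 95, 130 mm), one opposite each seat.
- seat_mid (a point): Centre of the floor of the middle of the three round seats: in the stand's frame x=52, y=95, z=16 mm. The other two are 35 mm to either side along the stand's y (y=60 and 130 mm), so each lies opposite one long mark. Seats are 6 mm deep, 27 mm wide, in a dark steel block.
- boom_travel (a joint): Travel of the telescoping boom along the stand's +y, 0 (fully in) to 0.13 m; it is at 0 at the start. While locked it has only about 1.5 mm of play. A return spring pulls it in with 3 N at 0 rising to 5 N at 0.13 m (slide friction 0.8 N), so it runs back in when let go. Its pointer stands at y = 15 mm + travel in the stand's frame.
- boom: The boom, its origin in its grip: an upright aluminium round bar 24 mm in diameter; the origin is on its axis at the height to grasp. The bar is free from 38 mm below the origin (top of the 34 by 46 mm head) to 20 mm above it. In the stand's frame at x=-35 mm, y=15 mm + boom travel, z=140 mm.
- nozzle (a point): Lower tip of the black light nozzle (22 mm diameter, 34 mm tall) carried by a bar from the boom's head: in the stand's frame at x=52 mm, y=15 mm + boom travel, z=74 mm, so that it moves over the seats, above the pucks.
- lock (a joint): Press depth of the lock button, 0 (up, boom locked) to 0.008 m (fully down). It moves straight down against about 3 N and stays where it is left; beyond 5 mm the boom is free.
- lock_top (a point): Centre of the top face of the lock button, a black round cap 24 mm in diameter on top of the outer tube; when up, at x=-35, y=-135, z=120 mm in the stand's frame. Nothing around it stands higher than 110 mm within 25 mm.
- specimen_mid (a point): Specimen: aluminium puck 26 mm in diameter, 13 mm high, with an upright 13 by 13 by 24 mm dark steel block on it (37 mm in all); point at its centre, half-way up. It stands in the row of three seats, free to be in any one of them.
- blank_a_mid (a point): Blank: plain flat aluminium puck 26 mm in diameter, 13 mm high; point at its centre. It stands in the row of three seats, free to be in any one of them.
- blank_b_mid (a point): The other blank, the same as the first; point at its centre. It stands in the row of three seats, free to be in any one of them.
- dropper: Bystander: small amber bottle, 32 mm diameter, 75 mm tall, on the stand's base plate beside the outer tube; origin at its underside.
- canister: Bystander: clear round canister, 38 mm diameter, 55 mm tall, on the stand's base plate beside the outer tube; origin at its underside.
- bottle: Bystander: clear bottle with a red cap, 60 mm diameter, 150 mm tall, right of the stand; origin at its underside.
- dish: Bystander: glass dish, 90 mm diameter, 18 mm high, left of the stand; origin at its underside.
- slidebox: Bystander: open slide box 85 by 110 by 35 mm, left of the stand; origin at its underside.
- driver: Bystander: screwdriver, 170 mm long, lying right of the stand.

How it is judged (in metres and radians):
On the way, in this order (a step that is already met when the one before it is completed fails the run):
1. the lock button is pressed down (over 6 mm) while the boom is still in (value of joint lock above 0.006 m and value of joint boom_travel below 0.01 m), for 0.1 s.
2. the boom is drawn out by its grip, past 25 mm (value of joint boom_travel above 0.025 m and contact force between the fingers and boom above 1 N), for 0.1 s.
At the end, for the whole second after the job is handed in: The boom's travel is within 4 mm of the long mark opposite the seat that holds the specimen (specimen within 8 mm of that seat along y), at rest (under 5 mm/s), the fingers bear on the grip with over 1.5 N and so hold it against the spring, and the lock button is still down (over 5 mm) (((y of specimen_mid in the frame of stand between 0.052 and 0.068 m and value of joint boom_travel between 0.041 and 0.049 m) or (y of specimen_mid in the frame of stand between 0.087 and 0.103 m and value of joint boom_travel between 0.076 and 0.084 m) or (y of specimen_mid in the frame of stand between 0.122 and 0.138 m and value of joint boom_travel between 0.111 and 0.119 m)) and velocity of joint boom_travel between -0.005 and 0.005 m/s and contact force between the fingers and boom above 1.5 N and value of joint lock above 0.005 m); the arm keeps its last pose, push and grip.
It fails at once if a puck is disturbed (moved over 8 mm) (distance of any of specimen_mid, blank_a_mid, blank_b_mid from where it was at the start of the episode above 0.008 m).
It fails at once if a bystander is disturbed (moved over 20 mm) (distance of any of dropper, canister, bottle, dish, slidebox, driver from where it was at the start of the episode above 0.02 m).
It also fails if it takes over 42 s, if anything falls off the work surface, if the arm or the gripper's body presses on something with over 40 N, if the wrist force passes 120 N, or if a joint passes its speed limit or range.

### The arm

A 6-joint arm with a two-finger parallel gripper is mounted at the origin on the work surface. World frame = base frame: x ahead of the robot, y to its left, z up, the work surface at z = 0. Lengths are in m, angles in degrees, forces in N, time in s.
With the tool pointing down it reaches from about 0.4 to 0.825 m from the base axis. Payload 7 kg.
Tool frame: the origin (TCP) lies at the very end of the fingers, on their centre line; the grasp point (between the pads) lies 19 mm behind it (ctrl.pinch_z is the distance from the TCP to the grasp point, in m); z points along the fingers, x is the direction in which the jaws open and shut, and the axes are right-handed (so a half turn about z gives the same grasp; the last joint's range is limited). The gripper opens to 88 mm and grips with 3 to 60 N. Pads are 19 mm wide; open, the fingers measure 130 mm over their backs; the gripper's body (78 mm by 193 mm) begins 47 mm behind the grasp point.
Start: joints at [82.798, 20.546, 0.682, 0, -70.136, -16.507], TCP at [0.271, 0.618, 0.227] pointing down, gripper open.
Joint ranges: [-176.03, 176.03], [-82.01, 121.73], [-58.28, 71.71], [-173.87, 95.51], [-174.79, -0.11], [-173.66, 173.66]. Speed limits (degrees/s): [136.94, 136.94, 172.46, 180, 180, 180].

### API

Orientations are given as [roll, pitch, yaw] about the fixed x, y, z axes, in that order (R = Rz(yaw) Ry(pitch) Rx(roll)).
In Python, from plant import ctrl gives the robot as it stands.
- The arm moves only by the tool carry_out, never from a script. Its argument "increments" is a list of rows, each a list of 7 numbers: the turn, a rotation vector about the world's x, y, z in degrees, then the shift along the world's x, y, z in mm, then the closure, from 0 (fully open) to 1 (shut). In form: [[ax, ay, az, dx, dy, dz, grip], ...]. A call has 1 to 20 rows; each row is the pose to reach, as a shift and turn from the pose commanded when the call began; what a row does not reach only later rows make up. A row lasts 1/8 s, in which the tool goes at most 62.5 mm and 10.7 degrees, less where a joint would pass 70% of its speed; a pose out of reach is approached as far as the arm can. A call with a gripper value outside its range is refused whole. The fingers move at their own pace and stop on an object; the grip force is fixed at half the most. Time passes only in rows, so rows that repeat a pose let the fingers close. It gives the time, the measured TCP pose, the force and the opening at its end, in the units of the state.
- ctrl.get_obs(): the state, without advancing time (a new reading comes with each control period).
- ctrl.snapshot(name): name is "side" or "top"; returns a dict with "pixels" (400x640x3 uint8, blue, green, red), "intrinsics" (3x3 intrinsics, pixels), "dist" ([k1, k2, p1, p2, k3] as OpenCV has them; the pictures are not rectified), "rvec" (rotation vector, rad) and "tvec" (3), from world to camera coordinates, as OpenCV has them. Camera axes: x right, y down, z forward; pixel columns grow to the right and rows downward; lengths in m; the calibration is good to about 2 mm. A picture is of the moment at which its call begins. There is no depth.
- ctrl.close_job(): hands the job in, once; it reports no verdict.
Trained networks look in a picture, given as the dict that the camera call returned (one of the last four; its "shot" number tells which), for a name from the list of things; names that differ only in an ending like _2 or _b are one class to them, and where a whole thing is asked for, a point or a joint stands for the part that bears it (a point fixed in the world has none). Each returns a list of dicts, best first, with "confidence" (0 to 1); they miss things now and then, are a little off and sometimes report something else, mostly with a low value. They report only what shows in the picture. A call takes as long as a camera call.
- ctrl.search_frame(picture, label): "centre" ([x, y, z] in m, in world coordinates, good to about 4 mm: the middle of the surface that is visible of it).
- ctrl.outline_of(picture, label): "pixels" (400x640 bool, what is visible of it).
The state is a dict: "clock": time; "joint_pos": joint angles; "qvel": joint speeds; "tau": joint torques, N m; "tool_pos": TCP position; "orientation": TCP orientation; "force": force on the tool from outside, world axes, zero at the start; "moment": the same for the moment, N m; "opening": finger opening in m.
Only numpy, scipy, OpenCV 4.12 (cv2) and the standard library are available. Lean on these libraries where they do the work, as an engineer would, in place of code of your own. Each camera call takes 0.05 s, during which the arm holds its last target. There are 200 camera calls.

## Working session

There is one attempt and no reset: what is moved stays moved. The work goes in short steps, Python scripts to look and compute and a tool call to move; the robot and the scene stay as the last step left them, time stands still between calls to the robot, and variables do not carry over. Pictures are saved under pics/ and viewed, about 8 in all and at most 12, crops included, and the job is handed in when it is done.

Besides the shell and the picture viewer there is one more tool, called as name(argument=value, ...) on one line, values as JSON. carry_out: Moves the arm, as the interface text tells. Its arguments: {"type":"object","properties":{"increments":{"type":"array"}},"required":["increments"]}

```bash
mkdir -p pics
python3 - <<'E'
from plant import ctrl
import cv2
o=ctrl.get_obs();print(o['clock'],o['tool_pos'],o['orientation'],ctrl.pinch_z)
for n in("top","side"):
    s=ctrl.snapshot(n);cv2.imwrite(f"pics/{n}0.png",s["pixels"])
    for l in["stand","boom","lock_top","nozzle","specimen_mid","blank_a_mid","dropper","canister","bottle","dish","slidebox","driver"]:
        try:
            print(n,l,[(d["centre"],d["confidence"]) for d in ctrl.search_frame(s,l)][:3])
        except Exception as e: print(n,l,e)
E
```

```text
0.0 [0.27123033 0.61759418 0.22563077] [-1.79992549e+02 -9.21155313e-02 -1.13714455e+02] 0.0188
top stand [([0.5774, -0.0393, 0.0119], 0.67)]
top boom [([0.5648, -0.0163, 0.1045], 0.79)]
top lock_top []
top nozzle [([0.5647, -0.0107, 0.1016], 0.72)]
top specimen_mid [([0.5789, -0.0387, 0.0118], 0.7), ([0.6382, 0.0321, 0.0306], 0.51)]
top blank_a_mid []
top dropper []
top canister [([0.6558, -0.0862, 0.0682], 0.57)]
top bottle [([0.5769, -0.0374, 0.014], 0.75), ([0.638, -0.3604, 0.0981], 0.6)]
top dish [([0.4006, 0.4198, 0.0144], 0.82), ([0.5752, -0.0376, 0.0131], 0.35)]
top slidebox [([0.6473, 0.4656, 0.0196], 0.71), ([0.5758, -0.0325, 0.0144], 0.24)]
top driver [([0.497, -0.4636, 0.0245], 0.74), ([0.5746, -0.0335, 0.0103], 0.24)]
side stand []
side boom [([0.5607, -0.0275, 0.102], 0.88), ([0.4021, 0.4218, 0.0096], 0.69)]
side lock_top [([0.5812, -0.1816, 0.117], 0.39)]
side nozzle [([0.5644, -0.0285, 0.1014], 0.6), ([0.4009, 0.4263, 0.0114], 0.43)]
side specimen_mid [([0.6427, 0.024, 0.0338], 0.46)]
side blank_a_mid []
side dropper [([0.6683, -0.1688, 0.0568], 0.63)]
side canister [([0.6565, -0.0957, 0.0579], 0.65)]
side bottle [([0.6395, -0.3827, 0.0945], 0.63)]
side dish [([0.6356, -0.3832, 0.0916], 0.73), ([0.4029, 0.4253, 0.0084], 0.68)]
side slidebox [([0.6499, 0.4622, 0.028], 0.95)]
side driver [([0.4994, -0.4695, 0.0228], 0.78)]
```

View pics/top0.png

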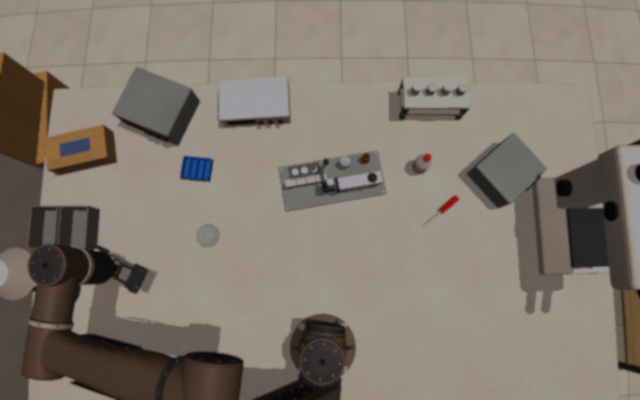

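View pics/side0.png

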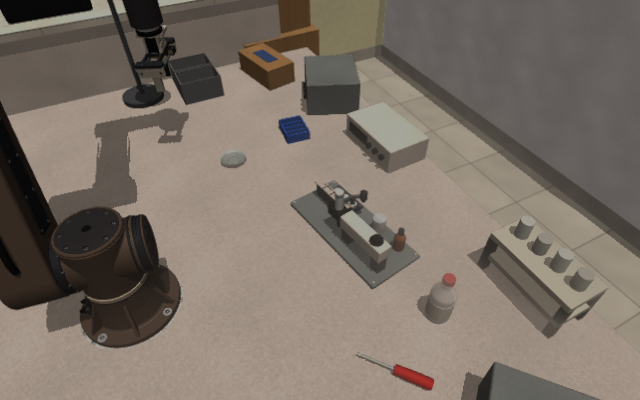

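Top view: stand plate at about (280-385, 152-210), boom end pointing left (world +y). Side: stand at (290-418, 180-283). Zooming in.

Run:
```python
import cv2,numpy as np
a=cv2.imread("pics/top0.png")[145:215,272:392];b=cv2.imread("pics/side0.png")[172:290,285:425]
a=cv2.resize(a,(780,455),interpolation=cv2.INTER_CUBIC);b=cv2.resize(b,(700,590),interpolation=cv2.INTER_CUBIC)
cv2.imwrite("pics/a.png",a);cv2.imwrite("pics/b.png",b)
```

```text
(no output)
```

View pics/a.png

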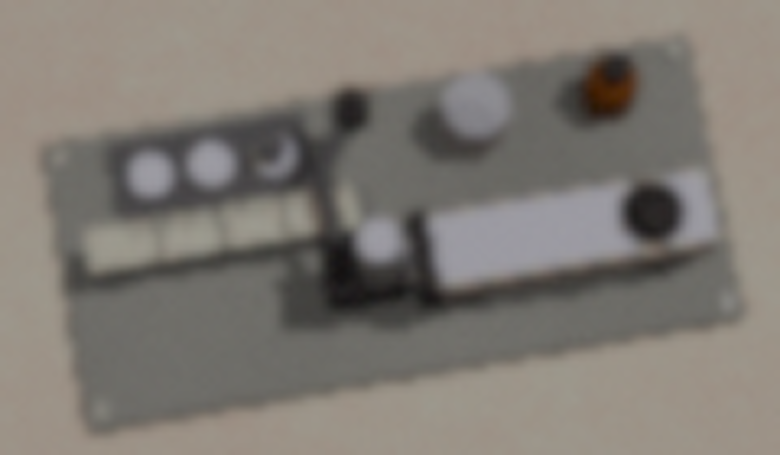

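View pics/b.png

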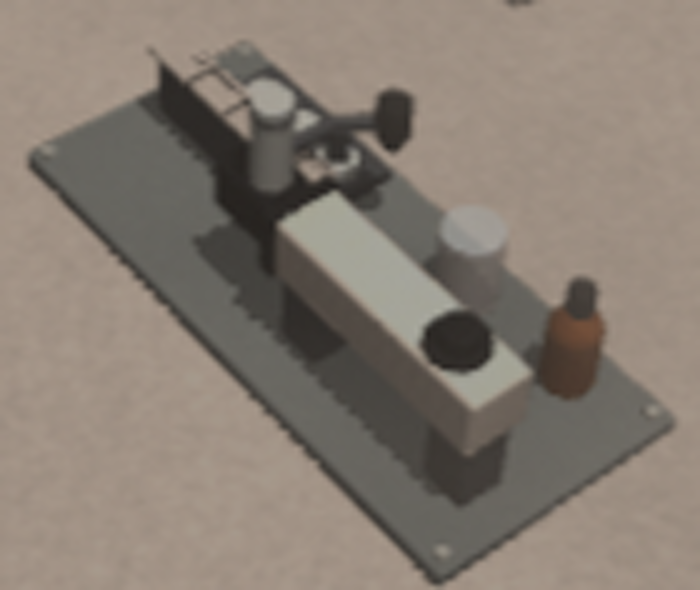

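The dark block stands on the puck nearest the boom's rest (crop a (270,152)), the other two (150,175) and (210,163) are plain. That points to the 45 mm mark. Now I'll fit the stand pose from corners, button and grip in both views.

```bash
cat > h.py <<'E'
import cv2,numpy as np
from plant import ctrl
def proj(P,s): return cv2.projectPoints(np.float64(P),s["rvec"],s["tvec"],s["intrinsics"],s["dist"])[0][:,0]
def st2w(P,p):
    c,n=np.cos(p[2]),np.sin(p[2]);P=np.float64(P)
    return P@np.array([[c,n,0],[-n,c,0],[0,0,1]])+[p[0],p[1],0]
E
python3 - <<'E'
from h import *
from scipy.optimize import least_squares
P=np.array([[85,190,12],[-85,190,12],[-85,-190,12],[85,-190,12],[-35,-135,120],[-35,15,160]])/1e3
a=np.array([[42,148],[90,432],[740,318],[690,38],[652,212],[380,238]])/6.5+[272,145]-.4
b=np.array([[245,43],[32,156],[437,575],[674,422],[458,335],[272,97]])/5+[285,172]-.4
S=[ctrl.snapshot(n) for n in("top","side")]
f=lambda p:np.concatenate([(proj(st2w(P,p),s)-o).ravel() for s,o in zip(S,(a,b))])
r=least_squares(f,[.58,-.04,.1],loss='soft_l1')
print(r.x,np.degrees(r.x[2]));print(f(r.x).reshape(-1,2).round(1))
for n,q in dict(lock=[-35,-135,120],grip0=[-35,15,140],grip45=[-35,60,140],nozzle=[52,15,74],spec60=[52,60,34]).items(): print(n,st2w([np.array(q)/1e3],r.x).round(4))
for s in S: print(proj(st2w(np.array([[52,60,50],[52,95,28],[52,130,28]])/1e3,r.x),s).round(1))
np.save("p.npy",r.x)
E
```

```text
[ 0.5993663  -0.04055859  0.16279663] 9.3275599024242
[[ 0.1 -0.6]
 [-0.3  0. ]
 [ 1.2  0.2]
 [ 0.  -0.4]
 [ 0.6 -0.4]
 [ 0.1  0.4]
 [ 0.3 -0.8]
 [-1.7 -0.9]
 [-0.1  1.2]
 [ 0.4 -0.6]
 [-0.3 -1.2]
 [-0.3  0.7]]
lock [[ 0.5867 -0.1794  0.12  ]]
grip0 [[ 0.5624 -0.0314  0.14  ]]
grip45 [[0.5551 0.013  0.14  ]]
nozzle [[ 0.6482 -0.0173  0.074 ]]
spec60 [[0.641  0.0271 0.034 ]]
[[313.6 167. ]
 [304.4 170. ]
 [295.1 171.5]]
[[352.  198.1]
 [344.4 196.8]
 [337.3 190.4]]
```

carry_out(increments=[[0,0,2,20,-50,10,1],[0,0,4,40,-100,20,1],[0,0,6,60,-150,20,1],[0,0,8,80,-200,20,1],[0,0,10,100,-250,20,1],[0,0,12,120,-300,20,1],[0,0,14,140,-350,20,1],[0,0,16,160,-400,20,1],[0,0,18,180,-450,20,1],[0,0,20,200,-500,20,1],[0,0,22,220,-550,20,1],[0,0,24,240,-600,20,1],[0,0,26,260,-650,20,1],[0,0,28,280,-700,20,1],[0,0,30,300,-750,20,1],[0,0,33,315,-797,0,1],[0,0,33,315,-797,-20,1],[0,0,33,315,-797,-40,1],[0,0,33,315,-797,-60,1],[0,0,33,315,-797,-66,1]])

```text
clock: 3.9
tool_pos: [0.5857, -0.179, 0.1593]
orientation: [179.9, 0.0, -80.7]
force: [-0.2, -0.0, -0.5]
opening: 0.0003
```

Run:
```python
from h import *
o=ctrl.get_obs();print(o["joint_pos"])
a=ctrl.snapshot("side")["pixels"][172:290,285:425];b=ctrl.snapshot("top")["pixels"][135:225,272:392]
cv2.imwrite("pics/c.png",np.hstack([cv2.resize(a,(400,337),interpolation=2),cv2.resize(b,(400,300),interpolation=2)[:300]]) if 0 else np.hstack([cv2.resize(a,(400,337),interpolation=2),cv2.resize(b,(400,337),interpolation=2)]))
```

```text
[ 1.24736740e+00  1.76713844e+01 -1.27284642e+01 -1.19276387e-02
 -5.97190814e+01  9.80354029e+01]
```

View pics/c.png

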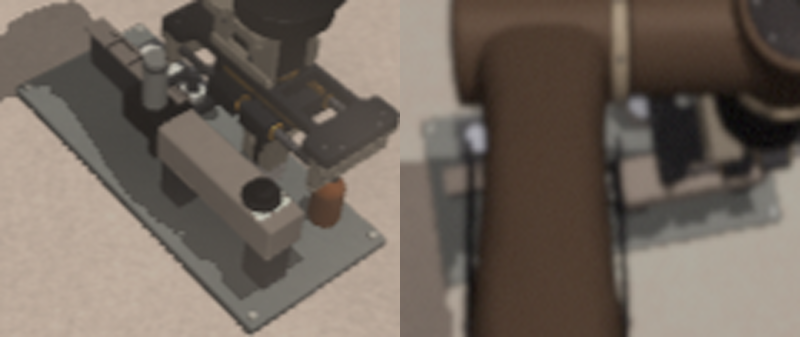

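The fingertips, at crop (265,155), are over the button at (262,192). I'll press gently.

carry_out(increments=[[0,0,0,1,0,-15,1],[0,0,0,1,0,-30,1],[0,0,0,1,0,-37,1],[0,0,0,1,0,-40,1],[0,0,0,1,0,-42,1],[0,0,0,1,0,-42,1]])

```text
clock: 4.75
tool_pos: [0.5877, -0.179, 0.1188]
orientation: [-180.0, -0.0, -80.7]
force: [0.5, -0.7, -1.0]
opening: 0.0007
```

carry_out(increments=[[0,0,0,0,0,-2,1],[0,0,0,0,0,-4,1],[0,0,0,0,0,-5,1],[0,0,0,0,0,-5,1]])

```text
clock: 5.25
tool_pos: [0.5879, -0.179, 0.1137]
orientation: [-180.0, -0.0, -80.7]
force: [1.5, -0.1, 1.6]
opening: 0.0005
```

carry_out(increments=[[0,0,0,0,0,-1,1],[0,0,0,0,0,-2,1],[0,0,0,0,0,-2,1]])

```text
clock: 5.62
tool_pos: [0.5879, -0.1791, 0.1123]
orientation: [-179.9, -0.0, -80.7]
force: [-0.4, 0.2, 6.9]
opening: 0.0004
```

carry_out(increments=[[0,0,0,0,0,-1,1],[0,0,0,0,0,-1,1],[0,0,0,0,0,-1,1]])

```text
clock: 6.0
tool_pos: [0.5879, -0.1791, 0.1122]
orientation: [-179.9, -0.0, -80.7]
force: [-2.6, 1.7, 12.8]
opening: 0.0003
```

The force rose while z held at 0.112, so the button is at its stop. Now to the grip.

carry_out(increments=[[0,0,0,0,0,30,1],[0,0,0,0,0,80,0.6],[0,0,0,-8,50,80,0],[0,0,0,-17,100,80,0],[0,0,0,-25.5,147.5,80,0],[0,0,0,-25.5,147.5,80,0],[0,0,0,-25.5,147.5,80,0]])

```text
clock: 6.88
tool_pos: [0.5615, -0.0314, 0.1902]
orientation: [179.9, -0.0, -80.7]
force: [0.2, -0.6, -0.2]
opening: 0.0546
```

Run:
```python
from h import *
o=ctrl.get_obs();print(o["clock"],o["tool_pos"],o["opening"])
S=ctrl.snapshot("side");a=S["pixels"][152:270,285:425];b=ctrl.snapshot("top")["pixels"][135:225,272:392]
print((proj([o["tool_pos"]],S)-[285,152])*[400/140,337/118])
for l in("specimen_mid","boom"):print(l,[(d["centre"],d["confidence"]) for d in ctrl.search_frame(S,l)])
cv2.imwrite("pics/d.png",np.hstack([cv2.resize(a,(400,337),interpolation=2),cv2.resize(b,(400,337),interpolation=2)]))
```

```text
6.875 [ 0.56154256 -0.03143153  0.19021908] 0.05461264853903622
[[153.29293888  88.9758899 ]]
specimen_mid [([0.6423, 0.0233, 0.0344], 0.48)]
boom [([0.5612, -0.0282, 0.1017], 0.72)]
```

View pics/d.png

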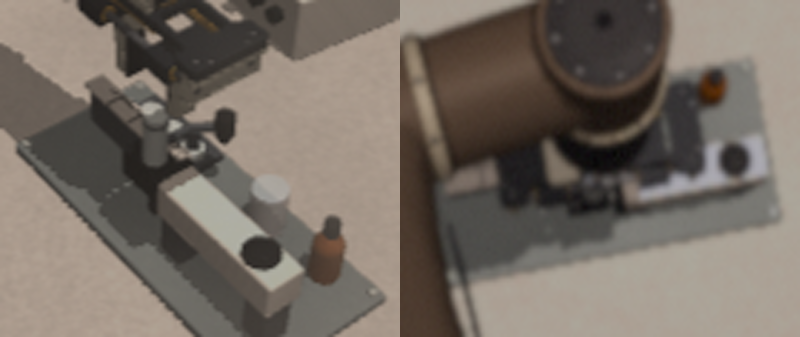

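The bar at crop (153,110) sits under the open fingers, with the near finger at (180,95). The button is visibly down. Descending and gripping.

carry_out(increments=[[0,0,0,1,0,0,0],[0,0,0,1,0,-10,0],[0,0,0,1,0,-30,0],[0,0,0,1,0,-50,0],[0,0,0,1,0,-69,0],[0,0,0,1,0,-69,0.5],[0,0,0,1,0,-69,1],[0,0,0,1,0,-69,1],[0,0,0,1,0,-69,1],[0,0,0,1,0,-69,1],[0,0,0,1,0,-69,1],[0,0,0,1,0,-69,1]])

```text
clock: 8.57
tool_pos: [0.5628, -0.0307, 0.1215]
orientation: [-180.0, 0.1, -80.7]
force: [-5.2, 15.7, 5.4]
opening: 0.0236
```

carry_out(increments=[[0,0,0,-1,5,0,1],[0,0,0,-2,11,0,1],[0,0,0,-3,17,0,1],[0,0,0,-4,23,0,1],[0,0,0,-5,29,0,1],[0,0,0,-6,35,0,1],[0,0,0,-7,41,0,1],[0,0,0,-7.5,45.3,0,1],[0,0,0,-7.5,45.3,0,1],[0,0,0,-7.5,45.3,0,1]])

```text
clock: 9.82
tool_pos: [0.5553, 0.0139, 0.1216]
orientation: [180.0, 0.0, -80.7]
force: [1.3, -3.0, -0.7]
opening: 0.0236
```

Run:
```python
from h import *
p=np.load("p.npy");o=ctrl.get_obs();print(o["clock"],o["tool_pos"],o["opening"],o["force"])
c,n=np.cos(p[2]),np.sin(p[2]);d=o["tool_pos"][:2]-p[:2];print("stand xy",c*d[0]+n*d[1],-n*d[0]+c*d[1])
S=ctrl.snapshot("side");a=S["pixels"][152:250,285:405]
k=800/120
for q in([52,60,74],[52,60,34.5],[5,60,70],[-35,60,160]):print(q,((proj(st2w([np.array(q)/1e3],p),S)-[285,152])*[k,560/98]).round())
for l in("specimen_mid","boom","nozzle"):print(l,[(d["centre"],d["confidence"]) for d in ctrl.search_frame(S,l)])
cv2.imwrite("pics/e.png",cv2.resize(a,(800,560),interpolation=2))
```

```text
9.825 [0.55528214 0.01389172 0.12156006] 0.023643953033343112 [ 1.29158667 -2.96532821 -0.68667932]
stand xy -0.03467604242872289 0.060875459186291184
[52, 60, 74] [[449. 230.]]
[52, 60, 34.5] [[445. 285.]]
[5, 60, 70] [[363. 275.]]
[-35, 60, 160] [[289. 173.]]
specimen_mid [([0.6436, 0.0241, 0.0403], 0.49)]
boom [([0.5462, 0.0004, 0.0947], 0.81)]
nozzle [([0.6358, -0.3812, 0.095], 0.67), ([0.5675, -0.1035, 0.0113], 0.48)]
```

View pics/e.png

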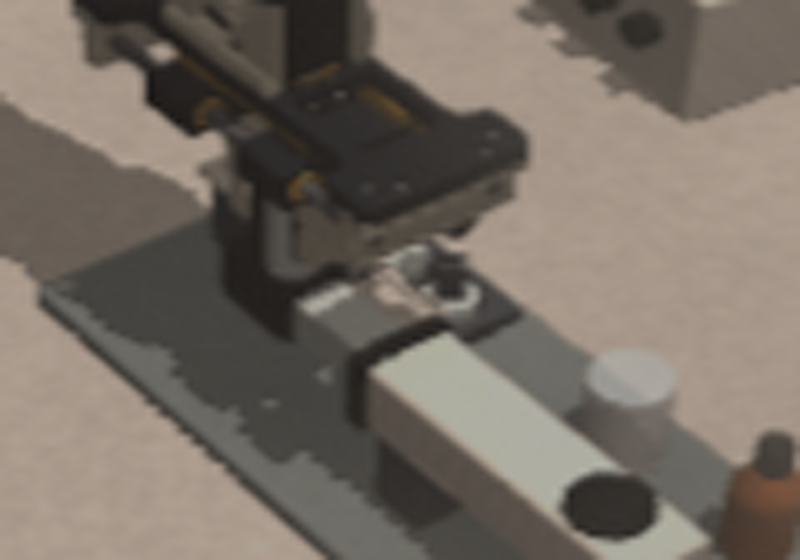

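The steel block at (450,278) on the puck nearest the tube matches the projected y=60 seat at (445,285). The nozzle is right above it. The tool moved 45.2 mm along the slide from the stop, and 3 N of spring pull is felt. Handing in.

```bash
python3 -c "
from plant import ctrl
print(ctrl.close_job())"
```

```text
the job is handed in; nothing more can be done
None
```

I pressed the lock button to its stop, gripped the boom's upright bar and drew the boom out to the 45 mm mark. The specimen is in the seat nearest the tube (y = 60 mm). I handed in at about 10 s, still holding the grip; the hand-in gives no verdict.

Last checks:
- **Lock:** the fingertips stopped at z = 0.112 m while the force climbed to 13 N, which matches the button being fully down.
- **Travel:** the tool moved 45.2 mm along the slide from the boom's end stop. The camera fit of the stand gave 45.9 mm. Both are within the 4 mm tolerance.
- **Grip:** the finger opening was a steady 23.6 mm on the 24 mm bar, with about 3 N of pull in line with the return spring.
- **Specimen and nozzle:** the side picture showed the dark block within about 10 pixels (in the enlarged crop) of where the y = 60 mm seat should appear, with the nozzle above it.
- **Surroundings:** the pucks, dropper and canister in the pictures looked unmoved.

The network's search for the nozzle in the last picture gave only wrong places, and its boom position was about 13 mm short of the kinematic one. The gripper was hiding most of the boom, so I relied on the tool position and the picture. I could not read the pointer against the scale directly because the gripper hid it.

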